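# Seat the clamps and hold the sighting frame over the mirror

### The job

First push both red clamp caps on the black fixture plate down until they are fully home. Then pick up the yellow sighting frame by its handle, carry it over the aluminium rail and finish while holding it still and level, hovering about one centimetre above the copper mirror, its window centred on the mirror and its edges square with the fixture plate, for the overhead camera. The frame must not touch the fixture or the rail, nothing may touch the mirror, and everything else stays where it is; do not let go of the frame.

Things in the scene. Friction and masses are not known exactly. Their poses are not given: they have to be found in the camera images.
- fixture: Black drilled plate 170 (x) x 210 (y) mm on a stage, its top 32 mm above the table, fixed; carries the mirror cell in its middle and one clamp on either side. Origin: on the table under its centre; x, y along the plate's edges, z up. The frame is to be square with these axes (either way round).
- mirror: Round copper mirror, 25 mm across, in a cell at the centre of the fixture. Origin: centre of its top face, 50 mm above the table; axes as the fixture's. Not to be touched.
- clamp_left_top (a point): Centre of the top face of the red cap (24 mm across) of the clamp 65 mm to the fixture's +y side of the mirror. A flat steel toe runs from the cap towards the mirror. The top is 57 mm above the table at joint 0 and 48 mm when fully home (then 4 mm above its aluminium housing).
- clamp_right_top (a point): The same for the clamp 65 mm to the fixture's -y side of the mirror.
- clamp_left (a joint): Travel (m) of the left clamp's red cap: grows as it is pushed straight down; 0 = 9 mm proud, 0.009 = fully home against a hard stop. It starts between 0 and 0.004. Stiff sliding friction of about 5 N, no spring: it stays where it is pushed.
- clamp_right (a joint): Travel (m) of the right clamp's red cap: grows as it is pushed straight down; 0 = 9 mm proud, 0.009 = fully home against a hard stop. It starts between 0 and 0.004. Stiff sliding friction of about 5 N, no spring: it stays where it is pushed.
- rail: Aluminium profile rail standing on the table between frame and fixture, fixed: 380 mm long (its x), 30 mm thick (y), 60 mm tall. Origin: centre of its underside.
- frame_grip (a point): Centre of the black upright handle of the yellow frame, half-way up: the handle is 30 (frame x) x 16 (frame y) x 50 mm tall and stands on the frame's 4 mm plate, its centre 29 mm above the frame's underside. The plate is 130 x 56 mm: it reaches from 25 mm behind (-x) to 105 mm ahead (+x) of the handle's centre. Mass about 0.12 kg. Axes: x from handle to window, z up. It starts lying on one of two 15 mm thick black rubber rests.
- frame_window (a point): Centre of the frame's square 40 x 40 mm window, at the level of the frame's underside: 70 mm from the handle's centre along the frame's +x and 29 mm below it. Axes as the frame's.
- blank: Bystander: solid blue cover plate with a blue handle, no window, 130 x 56 mm, lying on the other rubber rest. Origin: centre of its underside under the handle.
- driver: Bystander: screwdriver lying on the table, about 190 mm long. Origin: underside.
- jar: Bystander: small amber jar, 48 mm across, 75 mm tall. Origin: centre of underside.
- tape: Bystander: green ring (tape roll core), 80 mm across, 20 mm tall. Origin: centre of underside.
- post: Bystander: steel post on a round foot, 36 mm across, 55 mm tall. Origin: centre of underside.
- case: Bystander: grey flat case 62 x 62 x 24 mm. Origin: centre of underside.
- weight: Bystander: brass weight, 40 mm across, 34 mm tall. Origin: centre of underside.

How it is judged (in metres and radians):
On the way, in this order (a step that is already met when the one before it is completed fails the run):
1. both clamp caps are pushed fully home (value of joint each of clamp_left, clamp_right above 0.0078 m), for 0.2 s.
2. after that, the frame is lifted clear of its rest (height (world z) of frame_window above 0.05 m and contact force between the fingers and frame above 0.5 N), for 0.2 s.
At the end, for the whole second after the job is handed in: Both caps within 1.2 mm of home; frame held by the fingers alone, still, level within 0.1 rad, its underside 4 to 18 mm above the mirror at the window, window centre within 7 mm of the mirror's centre horizontally, edges within 0.12 rad of square with the fixture (all of step 1 and z of frame_window in the frame of mirror between 0.004 and 0.018 m and horizontal distance between frame_window and mirror below 0.007 m and angle between the x axis of frame_window and the x axis of fixture, either way round below 0.12 rad and angle between frame_window's own z axis and vertical below 0.1 rad and linear speed of frame below 0.02 m/s and contact force between the fingers and frame above 0.5 N and contact force between frame and fixture below 0.2 N and contact force between frame and rail below 0.2 N); the arm keeps its last pose, push and grip.
It fails at once if the frame touches the fixture, its clamps or the mirror (contact force between frame and fixture above 0.5 N).
It fails at once if the frame touches the rail (contact force between frame and rail above 0.5 N).
It fails at once if the mirror is touched (contact force between anything else and mirror above 0.5 N).
It fails at once if a bystander is moved more than 15 mm (distance of any of blank, driver, jar, tape, post, case, weight from where it was at the start of the episode above 0.015 m).
It also fails if it takes over 58 s, if anything falls off the work surface, if the arm or the gripper's body presses on something with over 40 N, if the wrist force passes 120 N, or if a joint passes its speed limit or range.

### The arm

A 7-joint arm with a two-finger parallel gripper is mounted at the origin on the work surface. World frame = base frame: x ahead of the robot, y to its left, z up, the work surface at z = 0. Lengths are in m, angles in degrees, forces in N, time in s.
With the tool pointing down it reaches from about 0.35 to 0.9 m from the base axis. Payload 7.2 kg.
Tool frame: the origin (TCP) lies at the centre of the arm's flange, where the gripper is bolted on; the fingertips stand 182 mm ahead of it and the grasp point (between the pads) lies 163 mm ahead of it (hold_point_z is the distance from the TCP to the grasp point, in m); z points along the fingers, y is the line along which they close (so a half turn about z gives the same grasp; the last joint's range is limited). The gripper opens to 88 mm and grips with 3 to 60 N. Pads are 20 mm wide; open, the fingers measure 115 mm over their backs; the gripper's body (75 mm by 178 mm) begins 61 mm behind the grasp point.
Start: joints at [-76.731, 23.554, -0.728, 91.456, 0.321, 64.991, -4.71], TCP at [0.185, 0.597, 0.405] pointing down, gripper open.
Joint ranges: [-169.25, 169.25], [-16.82, 113.86], [-84.01, 82.57], [7.8, 145.47], [-59.2, 239.2], [7.22, 106.19], [-163.78, 163.78]. Speed limits (degrees/s): [136.94, 136.94, 172.46, 172.46, 180, 180, 180].

### API

Orientations are given as [roll, pitch, yaw] about the fixed x, y, z axes, in that order (R = Rz(yaw) Ry(pitch) Rx(roll)).
In Python, from workcell import get_state, grab_frame, get_calibration, sign_off, recognise, regions_of, hold_point_z gives the robot as it stands. The module is installed in compiled form; this text tells all that it offers.
- The arm moves only by the tool play_rows, never from a script. Its argument "series" is a list of rows, each an object with "gripper": the opening, from 0 (shut) to 1 (fully open); "slide": the shift along the tool's x, y, z in mm, a list of three; "rot": the turn, a rotation vector about the tool's x, y, z in degrees, a list of three. A call has exactly 5 rows; each row is the pose to reach, as a shift and turn from the pose commanded when the call began, along the tool's axes at that moment; what a row does not reach only later rows make up. A row lasts 1/10 s, in which the tool goes at most 50 mm and 8.59 degrees, less where a joint would pass 70% of its speed; a pose out of reach is approached as far as the arm can. A call with a gripper value outside its range is refused whole. The fingers move at their own pace and stop on an object; "newtons" is the grip in N (left out, the last holds). Time passes only in rows, so rows that repeat a pose let the fingers close, or fill a call up. It gives the time, the measured TCP pose, the force, the opening and the grip force at its end, in the units of the state.
- get_state(): the state, without advancing time (a new reading comes with each control period).
- grab_frame(name): name is "scene" or "top" or "wrist"; returns the picture (400x640x3 uint8, blue, green, red); there is no depth.
- get_calibration(name): a dict with "fx", "fy", "cx", "cy" (pixels), "rvec" (rotation vector, rad) and "tvec" (3), from world to camera coordinates, as OpenCV has them. Camera axes: x right, y down, z forward; pixel columns grow to the right and rows downward; lengths in m; the calibration is good to about 2 mm. The wrist camera is an equidistant fisheye: a pixel r from the principal point sees the ray r / f radians off the axis. A picture is of the moment at which its call begins: read the wrist's pose just before it. get_calibration takes no time and is no camera call; for the wrist camera it gives the pose at the moment of the call.
- sign_off(): hands the job in; it is judged then, once.
Trained networks look in the newest picture that a camera, given by its name, has taken for a name from the list of things; names that differ only in an ending like _2 or _b are one class to them, and where a whole thing is asked for, a point or a joint stands for the part that bears it (a point fixed in the world has none). Each returns a list of dicts, best first, with "confidence" (0 to 1); they miss things now and then, are a little off and sometimes report something else, mostly with a low value. They report only what shows in the picture. A call takes as long as a camera call.
- recognise(camera, label): "xyz" ([x, y, z] in m, in world coordinates, good to about 4 mm: the middle of the surface that is visible of it).
- regions_of(camera, label): "region" (400x640 bool, what is visible of it).
The state is a dict: "t": time; "q": joint angles; "joint_velocities": joint speeds; "tau": joint torques, N m; "tcp_pos": TCP position; "ee_rot": TCP orientation; "wrist_force": force on the tool from outside, world axes, zero at the start; "ft_torque": the same for the moment, N m; "gripper_width": finger opening in m; "grasp_force": force on a finger pad.
Only numpy, scipy, OpenCV 4.12 (cv2) and the standard library are available. Lean on these libraries where they do the work, as an engineer would, in place of code of your own. Each camera call takes 0.05 s, during which the arm holds its last target. There are 200 camera calls.

## Working session

There is one attempt and no reset: what is moved stays moved. The work goes in short steps, Python scripts to look and compute and a tool call to move; the robot and the scene stay as the last step left them, time stands still between calls to the robot, and variables do not carry over. Pictures are saved under pics/ and viewed, at most 10 in all, crops included, and the job is handed in when it is done.

Besides the shell and the picture viewer there is one more tool, called after ">>>" as name([rows], argument=value, ...), one row to a line, values as JSON. play_rows: Moves the arm, as the interface text tells. Its arguments: {"type":"object","properties":{"series":{"type":"array"},"newtons":{"type":"number"}},"required":["series"]}

```bash
mkdir -p pics; python3 - <<'E'
from workcell import *
import cv2
print(get_state()); print(hold_point_z)
for c in("scene","top"):
    im=grab_frame(c); cv2.imwrite(f"pics/{c}0.png",im)
    k=get_calibration(c); print(c,k)
    for l in("fixture","mirror","clamp_left_top","clamp_right_top","rail","frame_grip","frame_window","blank","jar","driver","post"):
        r=recognise(c,l); print(l,[(x["xyz"],round(x["confidence"],2)) for x in r[:2]])
print(get_state()["t"])
E
```

```text
{'t': 0.0, 'q': array([-76.72967082,  23.5980764 ,  -0.73081652,  91.50425367,
         0.31884971,  64.99094237,  -4.70920408]), 'joint_velocities': array([-0.01967984, -0.04827175, -0.02248383,  0.15063495, -0.00666957,
        0.02046958,  0.03921686]), 'tau': array([-3.19224537e-04, -5.87970364e+01,  6.41182847e-01, -2.91066152e+01,
       -5.38548664e-02,  1.85792428e-02,  1.40239677e-04]), 'tcp_pos': array([0.18451504, 0.59690616, 0.40382826]), 'ee_rot': array([-1.79908782e+02,  3.68820794e-03,  1.62825440e+02]), 'wrist_force': array([ 0.5130111 , -0.47419972, -0.22144565]), 'ft_torque': array([-0.00819754, -0.03445307, -0.0185169 ]), 'grasp_force': 0.0, 'gripper_width': 0.08777379768965354}
0.1633
scene {'fx': 511.9054418456428, 'fy': 511.9054418456428, 'cx': 318.1333688653873, 'cy': 208.96972200796515, 'rvec': array([ 1.41382995,  2.02774524, -0.96192783]), 'tvec': array([ 0.21321915, -0.30913823,  1.97937068])}
fixture [([0.5452, 0.1275, 0.0346], 0.86), ([0.6999, 0.4097, 0.0188], 0.37)]
mirror [([0.5259, 0.1279, 0.0502], 0.44)]
clamp_left_top [([0.5309, 0.1842, 0.0516], 0.46
[... 425 characters left out ...]
': 485.60732756850445, 'fy': 485.60732756850445, 'cx': 320.6031011152783, 'cy': 197.1657938306097, 'rvec': array([ 2.06631282, -2.13916186,  0.23960167]), 'tvec': array([0.02845264, 0.5937255 , 1.18842151])}
fixture [([0.5225, 0.1214, 0.0349], 0.61)]
mirror [([0.521, 0.1266, 0.0518], 0.4)]
clamp_left_top [([0.5269, 0.1714, 0.0518], 0.62), ([0.5208, 0.1228, 0.0324], 0.44)]
clamp_right_top []
rail [([0.5318, -0.0652, 0.0581], 0.63)]
frame_grip [([0.6363, -0.2215, 0.0185], 0.82), ([0.5211, 0.1296, 0.0522], 0.44)]
frame_window [([0.6319, -0.2199, 0.0218], 0.58)]
blank []
jar [([0.7863, -0.0738, 0.0757], 0.92)]
driver [([0.4412, 0.4398, 0.0217], 0.55)]
post [([0.4575, -0.4484, 0.0113], 0.68)]
1.2
```

View pics/top0.png

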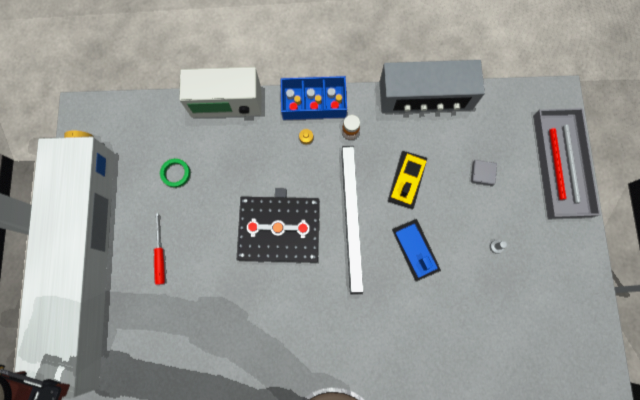

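View pics/scene0.png

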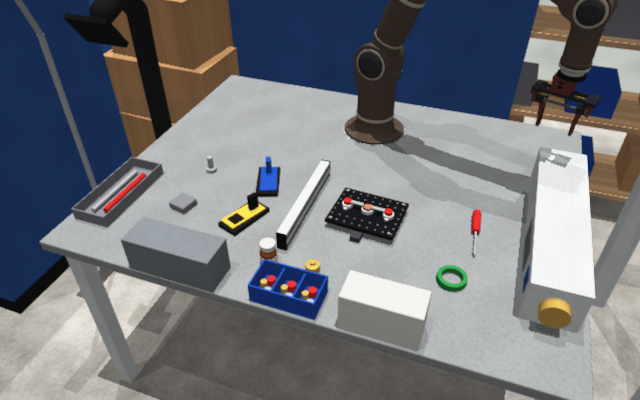

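The top view shows caps near (253,227) and (303,228) with the mirror at (278,228), the rail at x≈352, and the frame with its window at about (413,167) and handle at about (404,187). The scene view agrees: the handle is on the robot side, with the jar near the rail's far end.

```bash
cat > h.py <<'E'
import cv2,numpy as np
from workcell import *
from scipy.spatial.transform import Rotation as Ro
def ray(c,px,k=None):
    k=k or get_calibration(c); px=np.atleast_2d(np.array(px,float))
    x=(px-[k["cx"],k["cy"]])/[k["fx"],k["fy"]]
    if c=="wrist":
        r=np.linalg.norm(x,axis=1,keepdims=True); d=np.hstack([x/np.maximum(r,1e-9)*np.sin(r),np.cos(r)])
    else: d=np.hstack([x,np.ones((len(x),1))])
    R=cv2.Rodrigues(np.array(k["rvec"]))[0]; return -R.T@np.array(k["tvec"]).ravel(), d@R
def onz(c,px,z,k=None):
    o,d=ray(c,px,k); return o+d*((z-o[2])/d[:,2:])
def blobs(im,lo,hi,roi,amin=20):
    m=cv2.inRange(cv2.cvtColor(im,cv2.COLOR_BGR2HSV),lo,hi); x0,y0,x1,y1=roi
    q=np.zeros_like(m); q[y0:y1,x0:x1]=m[y0:y1,x0:x1]
    n,l,s,c=cv2.connectedComponentsWithStats(q); 
    return [(c[i].round(1),int(s[i,4]),l==i) for i in range(1,n) if s[i,4]>=amin]
def tool(p):  # world vector -> tool axes mm
    return (Ro.from_euler("xyz",get_state()["ee_rot"],degrees=True).inv().apply(p)*1000).round(1)
E
python3 - <<'E'
from h import *
for c,roiF,roiY in(("top",(230,190,330,270),(380,140,435,215)),("scene",(320,185,415,250),(210,190,280,240))):
    im=cv2.imread(f"pics/{c}0.png")
    for lo,hi,z in(((0,170,120),(4,255,255),.055),((5,60,100),(18,220,255),.05)):
        for b in blobs(im,lo,hi,roiF,12): print(c,"cap/mirror",b[0],b[1],onz(c,b[0],z)[0].round(4))
    y=[b for b in blobs(im,(22,120,80),(34,255,255),roiY)]
    for b in y:
        pts=np.argwhere(b[2])[:,::-1]; r=cv2.minAreaRect(onz(c,pts,.019)[:,:2].astype(np.float32)*1000); print(c,"yellow",b[0],b[1],r)
    for b in blobs(im,(0,0,0),(180,255,60),roiY,12):
        print(c,"dark",b[0],b[1],onz(c,b[0],.015)[0].round(4),onz(c,b[0],.069)[0].round(4))
    w=blobs(im,(0,0,200),(180,60,255),(335,140,370,300) if c=="top" else (270,155,335,250),60)
    for b in w:
        pts=np.argwhere(b[2])[:,::-1]; print(c,"rail",cv2.minAreaRect(onz(c,pts,.06)[:,:2].astype(np.float32)*1000),b[1])
    if c=="top":
        b=max(blobs(im,(0,0,0),(180,255,75),roiF),key=lambda b:b[1]); pts=np.argwhere(b[2])[:,::-1]; print("fix",cv2.minAreaRect(onz(c,pts,.032)[:,:2].astype(np.float32)*1000))
im=cv2.imread("pics/top0.png")[140:220,370:440]; im2=cv2.imread("pics/scene0.png")[180:240,205:290]
cv2.imwrite("pics/c1.png",np.hstack([cv2.resize(im,(350,400),interpolation=2),cv2.resize(im2,(425,300),interpolation=2)[:,:].repeat(1,0) if 0 else cv2.resize(im2,(430,400),interpolation=2)]))
E
```

```text
top cap/mirror [252.2 226.4] 44 [0.5261 0.1866 0.055 ]
top cap/mirror [302.5 227.6] 47 [0.5184 0.0571 0.055 ]
top cap/mirror [277.5 227.2] 82 [0.5225 0.1219 0.05  ]
top yellow [408.  179.6] 847 ((649.4945068359375, -232.46849060058594), (60.790828704833984, 135.8837890625), 66.67758178710938)
top dark [398.7 167.6] 108 [ 0.6817 -0.2086  0.015 ] [ 0.6661 -0.1991  0.069 ]
top dark [412.3 168.4] 139 [ 0.6781 -0.2455  0.015 ] [ 0.6627 -0.2345  0.069 ]
top dark [405.2 189.4] 66 [ 0.6198 -0.2218  0.015 ] [ 0.6069 -0.2118  0.069 ]
top dark [402.7 201.9] 111 [ 0.5855 -0.2126  0.015 ] [ 0.5741 -0.203   0.069 ]
top rail ((541.4177856445312, -71.54011535644531), (377.53094482421875, 28.761465072631836), 0.7597221732139587) 1614
fix ((521.5702514648438, 121.16035461425781), (207.75973510742188, 171.2208251953125), 86.64173126220703)
scene cap/mirror [346.9 199.6] 37 [0.5201 0.0589 0.055 ]
scene cap/mirror [388.3 210.6] 39 [0.5281 0.1897 0.055 ]
scene cap/mirror [367.5 206.3] 46 [0.5237 0.1251 0.05  ]
scene yellow [243.  214.8] 420 ((650.967041015625, -228.22100830078125), (62.248016357421875, 135.5447998046875), 68.64520263671875)
scene dark [258.7 197.3] 248 [ 0.5563 -0.2225  0.015 ] [ 0.6173 -0.1888  0.069 ]
scene dark [242.5 223.4] 277 [ 0.6875 -0.2135  0.015 ] [ 0.7414 -0.1802  0.069 ]
scene dark [235.4 218.3] 74 [ 0.6738 -0.2444  0.015 ] [ 0.7284 -0.2095  0.069 ]
scene dark [278.  236.2] 20 [ 0.703  -0.0908  0.015 ] [ 0.756  -0.0641  0.069 ]
scene rail ((541.5576171875, -69.94937896728516), (379.4938659667969, 32.0389404296875), 0.8285045027732849) 790
```

View pics/c1.png

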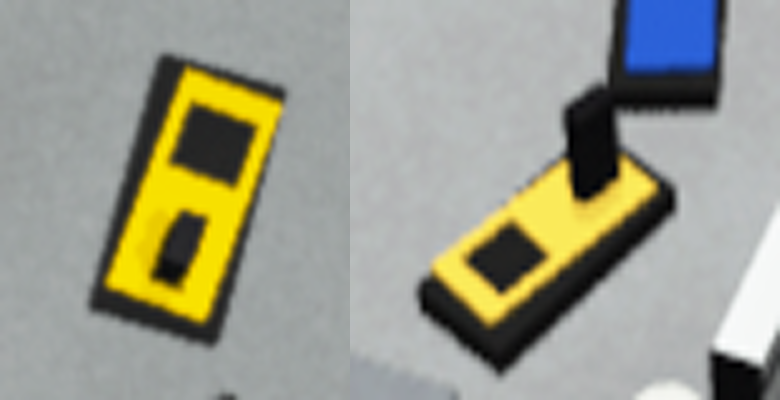

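```bash
python3 - <<'E'
from h import *
s=get_state()
print(tool(np.array([.527,.1880,.404])-s["tcp_pos"]))
E
```

```text
[-447.9 -289.8    0.7]
```

>>> play_rows([
  {"gripper": 0, "slide": [-30, -19, 0], "rot": [0, 0, 0]},
  {"gripper": 0, "slide": [-68, -44, 0], "rot": [0, 0, 0]},
  {"gripper": 0, "slide": [-106, -69, 0], "rot": [0, 0, 0]},
  {"gripper": 0, "slide": [-144, -93, 0], "rot": [0, 0, 0]},
  {"gripper": 0, "slide": [-182, -118, 0], "rot": [0, 0, 0]},
])

```text
t: 1.7
tcp_pos: [0.3246, 0.4292, 0.4049]
ee_rot: [180.0, 0.0, 162.8]
wrist_force: [-0.3, 0.1, 0.4]
gripper_width: 0.0513
grasp_force: 0.0
```

>>> play_rows([
  {"gripper": 0, "slide": [-40, -26, 20], "rot": [0, 0, 0]},
  {"gripper": 0, "slide": [-80, -52, 40], "rot": [0, 0, 0]},
  {"gripper": 0, "slide": [-120, -78, 60], "rot": [0, 0, 0]},
  {"gripper": 0, "slide": [-160, -104, 80], "rot": [0, 0, 0]},
  {"gripper": 0, "slide": [-200, -129, 95], "rot": [0, 0, 0]},
])

```text
t: 2.2
tcp_pos: [0.4733, 0.2515, 0.3109]
ee_rot: [180.0, -0.0, 162.9]
wrist_force: [-0.3, 0.3, -0.5]
gripper_width: 0.0115
grasp_force: 0.0
```

>>> play_rows([
  {"gripper": 0, "slide": [-22, -14, 5], "rot": [0, 0, 0]},
  {"gripper": 0, "slide": [-44, -28, 10], "rot": [0, 0, 0]},
  {"gripper": 0, "slide": [-60, -39, 15], "rot": [0, 0, 0]},
  {"gripper": 0, "slide": [-66, -43, 20], "rot": [0, 0, 0]},
  {"gripper": 0, "slide": [-66, -43, 20], "rot": [0, 0, 0]},
])

```text
t: 2.7
tcp_pos: [0.5232, 0.1917, 0.291]
ee_rot: [-180.0, -0.0, 162.7]
wrist_force: [0.2, 0.7, -1.0]
gripper_width: 0.0003
grasp_force: 0.0
```

```bash
python3 - <<'E'
from h import *
k=get_calibration("wrist"); im=grab_frame("wrist"); cv2.imwrite("pics/w1.png",im)
s=get_state(); print(s["tcp_pos"])
for lo,hi,z in(((0,150,90),(4,255,255),.055),((5,60,90),(18,220,255),.05)):
    for b in blobs(im,lo,hi,(0,0,640,400),60): print(b[0],b[1],onz("wrist",b[0],z,k)[0].round(4))
E
```

```text
[0.52269393 0.19269202 0.29133983]
[537.4  49.2] 2018 [0.441  0.4023 0.055 ]
[322.4 217. ] 541 [0.5233 0.1904 0.055 ]
[172.2 255.1] 527 [0.519 0.06  0.055]
[242.3 237.1] 719 [0.5222 0.1249 0.05  ]
```

View pics/w1.png

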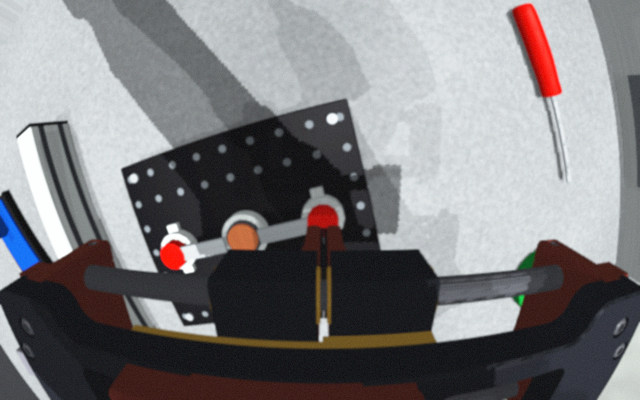

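The wrist view has the left cap at (322,217) under the fingertips, the mirror at (242,237) and the right cap at (172,255). All agree with the top view to within about 3 mm, so I'll press the left cap.

>>> play_rows([
  {"gripper": 0, "slide": [-2, -1, 8], "rot": [0, 0, 0]},
  {"gripper": 0, "slide": [-5, -2, 24], "rot": [0, 0, 0]},
  {"gripper": 0, "slide": [-5, -2, 40], "rot": [0, 0, 0]},
  {"gripper": 0, "slide": [-5, -2, 49], "rot": [0, 0, 0]},
  {"gripper": 0, "slide": [-5, -2, 51], "rot": [0, 0, 0]},
])

```text
t: 3.25
tcp_pos: [0.5264, 0.1897, 0.2395]
ee_rot: [-179.9, -0.1, 162.9]
wrist_force: [0.6, -0.4, 0.0]
gripper_width: 0.0004
grasp_force: 0.0
```

>>> play_rows([
  {"gripper": 0, "slide": [0, 0, 2], "rot": [0, 0, 0]},
  {"gripper": 0, "slide": [0, 0, 4], "rot": [0, 0, 0]},
  {"gripper": 0, "slide": [0, 0, 6], "rot": [0, 0, 0]},
  {"gripper": 0, "slide": [0, 0, 8], "rot": [0, 0, 0]},
  {"gripper": 0, "slide": [0, 0, 9], "rot": [0, 0, 0]},
])

```text
t: 3.75
tcp_pos: [0.5274, 0.1892, 0.2322]
ee_rot: [179.9, 0.0, 162.8]
wrist_force: [-1.0, 1.0, 5.7]
gripper_width: 0.0005
grasp_force: 2.5
```

>>> play_rows([
  {"gripper": 0, "slide": [0, 0, 0.5], "rot": [0, 0, 0]},
  {"gripper": 0, "slide": [0, 0, 1], "rot": [0, 0, 0]},
  {"gripper": 0, "slide": [0, 0, 1.5], "rot": [0, 0, 0]},
  {"gripper": 0, "slide": [0, 0, 1.5], "rot": [0, 0, 0]},
  {"gripper": 0, "slide": [0, 0, 1.5], "rot": [0, 0, 0]},
])

```text
t: 4.25
tcp_pos: [0.5274, 0.1892, 0.2304]
ee_rot: [180.0, 0.0, 162.8]
wrist_force: [-0.8, 1.3, 5.5]
gripper_width: 0.0006
grasp_force: 2.8
```

Not at the stop yet, since the force is only sliding friction; I'll press on gently.

>>> play_rows([
  {"gripper": 0, "slide": [0, 0, 0.5], "rot": [0, 0, 0]},
  {"gripper": 0, "slide": [0, 0, 1], "rot": [0, 0, 0]},
  {"gripper": 0, "slide": [0, 0, 1.5], "rot": [0, 0, 0]},
  {"gripper": 0, "slide": [0, 0, 2], "rot": [0, 0, 0]},
  {"gripper": 0, "slide": [0, 0, 2], "rot": [0, 0, 0]},
])

```text
t: 4.75
tcp_pos: [0.5274, 0.1891, 0.2302]
ee_rot: [179.9, 0.0, 162.8]
wrist_force: [-6.4, -0.9, 23.9]
gripper_width: 0.0008
grasp_force: 12.0
```

>>> play_rows([
  {"gripper": 0, "slide": [0, 0, -10], "rot": [0, 0, 0]},
  {"gripper": 0, "slide": [0, 0, -25], "rot": [0, 0, 0]},
  {"gripper": 0, "slide": [0, 0, -42], "rot": [0, 0, 0]},
  {"gripper": 0, "slide": [-7, -27, -45], "rot": [0, 0, 0]},
  {"gripper": 0, "slide": [-15, -63, -45], "rot": [0, 0, 0]},
])

```text
t: 5.25
tcp_pos: [0.523, 0.1252, 0.2736]
ee_rot: [179.9, 0.1, 163.0]
wrist_force: [0.4, -1.0, -0.3]
gripper_width: 0.0005
grasp_force: 0.0
```

>>> play_rows([
  {"gripper": 0, "slide": [-8, -34, 0], "rot": [0, 0, 0]},
  {"gripper": 0, "slide": [-15, -60, 0], "rot": [0, 0, 0]},
  {"gripper": 0, "slide": [-15, -63, 8], "rot": [0, 0, 0]},
  {"gripper": 0, "slide": [-15, -63, 25], "rot": [0, 0, 0]},
  {"gripper": 0, "slide": [-15, -63, 33], "rot": [0, 0, 0]},
])

```text
t: 5.75
tcp_pos: [0.5181, 0.06, 0.2387]
ee_rot: [-180.0, -0.1, 162.8]
wrist_force: [1.5, 0.8, 0.2]
gripper_width: 0.0006
grasp_force: 0.0
```

>>> play_rows([
  {"gripper": 0, "slide": [0, 0, 2], "rot": [0, 0, 0]},
  {"gripper": 0, "slide": [0, 0, 4], "rot": [0, 0, 0]},
  {"gripper": 0, "slide": [0, 0, 6], "rot": [0, 0, 0]},
  {"gripper": 0, "slide": [0, 0, 8], "rot": [0, 0, 0]},
  {"gripper": 0, "slide": [0, 0, 9], "rot": [0, 0, 0]},
])

```text
t: 6.25
tcp_pos: [0.5183, 0.0601, 0.2314]
ee_rot: [-180.0, -0.1, 162.9]
wrist_force: [-3.4, -0.5, 5.4]
gripper_width: 0.0003
grasp_force: 2.4
```

>>> play_rows([
  {"gripper": 0, "slide": [0, 0, 0.5], "rot": [0, 0, 0]},
  {"gripper": 0, "slide": [0, 0, 1], "rot": [0, 0, 0]},
  {"gripper": 0, "slide": [0, 0, 1.5], "rot": [0, 0, 0]},
  {"gripper": 0, "slide": [0, 0, 2], "rot": [0, 0, 0]},
  {"gripper": 0, "slide": [0, 0, 2], "rot": [0, 0, 0]},
])

```text
t: 6.75
tcp_pos: [0.5186, 0.06, 0.2303]
ee_rot: [180.0, -0.0, 162.8]
wrist_force: [-7.7, -0.0, 15.8]
gripper_width: 0.0003
grasp_force: 8.2
```

>>> play_rows([
  {"gripper": 0, "slide": [0, 0, -15], "rot": [0, 0, 0]},
  {"gripper": 0, "slide": [0, 0, -45], "rot": [0, 0, 0]},
  {"gripper": 0, "slide": [-15, -20, -75], "rot": [0, 0, 0]},
  {"gripper": 0, "slide": [-38, -52, -95], "rot": [0, 0, 0]},
  {"gripper": 0, "slide": [-65, -89, -102], "rot": [0, 0, 1.5]},
])

```text
t: 7.25
tcp_pos: [0.5559, -0.0444, 0.334]
ee_rot: [179.8, 0.3, 161.5]
wrist_force: [0.0, 0.0, 0.4]
gripper_width: 0.0006
grasp_force: 0.0
```

>>> play_rows([
  {"gripper": 1, "slide": [-27, -36, 0], "rot": [0, 0, 1]},
  {"gripper": 1, "slide": [-54, -73, 0], "rot": [0, 0, 2]},
  {"gripper": 1, "slide": [-81, -110, 0], "rot": [0, 0, 3]},
  {"gripper": 1, "slide": [-101, -136, 0], "rot": [0, 0, 3.8]},
  {"gripper": 1, "slide": [-107, -146, 0], "rot": [0, 0, 3.8]},
])

```text
t: 7.75
tcp_pos: [0.6095, -0.2213, 0.3311]
ee_rot: [-179.9, 0.1, 157.3]
wrist_force: [0.4, -0.9, 0.4]
gripper_width: 0.0368
grasp_force: 0.0
```

>>> play_rows([
  {"gripper": 1, "slide": [0, 0, 0], "rot": [0, 0, 0]},
  {"gripper": 1, "slide": [0, 0, 0], "rot": [0, 0, 0]},
  {"gripper": 1, "slide": [0, 0, 0], "rot": [0, 0, 0]},
  {"gripper": 1, "slide": [0, 0, 0], "rot": [0, 0, 0]},
  {"gripper": 1, "slide": [0, 0, 0], "rot": [0, 0, 0]},
])

```text
t: 8.25
tcp_pos: [0.6092, -0.2159, 0.3313]
ee_rot: [180.0, 0.0, 157.6]
wrist_force: [0.7, -0.6, 1.0]
gripper_width: 0.077
grasp_force: 0.0
```

```bash
python3 - <<'E'
from h import *
k=get_calibration("wrist"); im=grab_frame("wrist"); cv2.imwrite("pics/w2.png",im)
s=get_state(); print(s["tcp_pos"],s["ee_rot"])
for b in blobs(im,(22,120,80),(34,255,255),(0,0,640,400),300):
    pts=np.argwhere(b[2])[:,::-1]; r=cv2.minAreaRect(onz("wrist",pts,.019,k)[:,:2].astype(np.float32)*1000); print("yellow",b[0],b[1],r)
E
```

```text
[ 0.6091787  -0.21615093  0.33135852] [1.79979018e+02 1.26406608e-02 1.57596622e+02]
yellow [325.6 218.5] 4377 ((644.2025146484375, -228.1037139892578), (58.5355110168457, 118.31739807128906), 66.61693572998047)
```

View pics/w2.png

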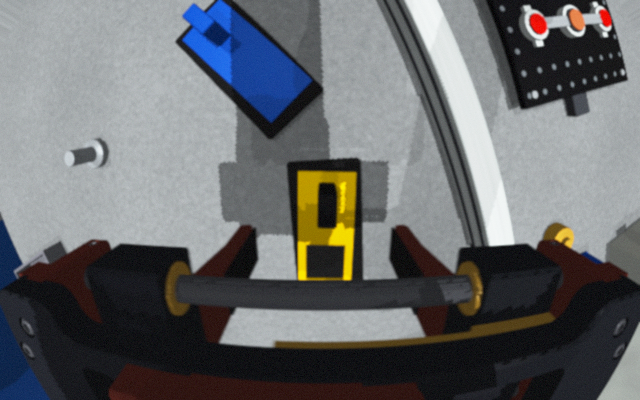

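The handle stands centred between the open fingers at about (327,205), and the plate axis is near -23°. This confirms the handle at (0.613, -0.215), so I'll descend and grasp.

>>> play_rows([
  {"gripper": 1, "slide": [-1, 1, 12], "rot": [0, 0, 0.6]},
  {"gripper": 1, "slide": [-3, 2.5, 36], "rot": [0, 0, 0.6]},
  {"gripper": 1, "slide": [-3, 2.5, 66], "rot": [0, 0, 0.6]},
  {"gripper": 1, "slide": [-3, 2.5, 94], "rot": [0, 0, 0.6]},
  {"gripper": 1, "slide": [-3, 2.5, 112], "rot": [0, 0, 0.6]},
])

```text
t: 8.8
tcp_pos: [0.612, -0.2153, 0.216]
ee_rot: [-180.0, -0.2, 156.9]
wrist_force: [-1.4, -0.8, 0.0]
gripper_width: 0.0879
grasp_force: 0.0
```

>>> play_rows([
  {"gripper": 1, "slide": [0, 0, 6], "rot": [0, 0, 0]},
  {"gripper": 1, "slide": [0, 0, 9], "rot": [0, 0, 0]},
  {"gripper": 0.3, "slide": [0, 0, 9], "rot": [0, 0, 0]},
  {"gripper": 0.3, "slide": [0, 0, 9], "rot": [0, 0, 0]},
  {"gripper": 0.3, "slide": [0, 0, 9], "rot": [0, 0, 0]},
], newtons=20)

```text
t: 9.3
tcp_pos: [0.6132, -0.2161, 0.2112]
ee_rot: [180.0, 0.1, 156.9]
wrist_force: [-0.3, 1.3, 0.2]
gripper_width: 0.0675
grasp_force: 0.0
```

>>> play_rows([
  {"gripper": 0.3, "slide": [0, 0, 0], "rot": [0, 0, 0]},
  {"gripper": 0.3, "slide": [0, 0, 0], "rot": [0, 0, 0]},
  {"gripper": 0.3, "slide": [0, 0, 0], "rot": [0, 0, 0]},
  {"gripper": 0.3, "slide": [0, 0, 0], "rot": [0, 0, 0]},
  {"gripper": 0.3, "slide": [0, 0, 0], "rot": [0, 0, 0]},
], newtons=20)

```text
t: 9.8
tcp_pos: [0.6128, -0.2159, 0.2102]
ee_rot: [180.0, 0.0, 156.9]
wrist_force: [-0.2, 0.7, -0.1]
gripper_width: 0.028
grasp_force: 0.0
```

>>> play_rows([
  {"gripper": 0.2, "slide": [0, 0, 0], "rot": [0, 0, 0]},
  {"gripper": 0.1, "slide": [0, 0, 0], "rot": [0, 0, 0]},
  {"gripper": 0, "slide": [0, 0, 0], "rot": [0, 0, 0]},
  {"gripper": 0, "slide": [0, 0, 0], "rot": [0, 0, 0]},
  {"gripper": 0, "slide": [0, 0, 0], "rot": [0, 0, 0]},
], newtons=20)

```text
t: 10.3
tcp_pos: [0.6128, -0.2158, 0.2101]
ee_rot: [180.0, -0.0, 156.9]
wrist_force: [0.2, 1.2, -0.4]
gripper_width: 0.0159
grasp_force: 20.0
```

>>> play_rows([
  {"gripper": 0, "slide": [0, 0, 0], "rot": [0, 0, 0]},
  {"gripper": 0, "slide": [0, 0, 0], "rot": [0, 0, 0]},
  {"gripper": 0, "slide": [0, 0, 0], "rot": [0, 0, 0]},
  {"gripper": 0, "slide": [0, 0, 0], "rot": [0, 0, 0]},
  {"gripper": 0, "slide": [0, 0, 0], "rot": [0, 0, 0]},
], newtons=50)

```text
t: 10.8
tcp_pos: [0.6128, -0.216, 0.2101]
ee_rot: [-180.0, -0.0, 156.9]
wrist_force: [0.1, -0.7, -0.0]
gripper_width: 0.0159
grasp_force: 50.0
```

>>> play_rows([
  {"gripper": 0, "slide": [0, 0, -5], "rot": [0, 0, 0]},
  {"gripper": 0, "slide": [0, 0, -18], "rot": [0, 0, 0]},
  {"gripper": 0, "slide": [0, 0, -36], "rot": [0, 0, 0]},
  {"gripper": 0, "slide": [0, 0, -54], "rot": [0, 0, 0]},
  {"gripper": 0, "slide": [0, 0, -72], "rot": [0, 0, 0]},
])

```text
t: 11.3
tcp_pos: [0.6128, -0.2161, 0.284]
ee_rot: [-180.0, 0.0, 156.9]
wrist_force: [0.2, 0.2, -0.6]
gripper_width: 0.0159
grasp_force: 50.0
```

>>> play_rows([
  {"gripper": 0, "slide": [0, 0, -18], "rot": [0, 0, 0]},
  {"gripper": 0, "slide": [0, 0, -32], "rot": [0, 0, 0]},
  {"gripper": 0, "slide": [8, 8, -42], "rot": [0, 0, -1]},
  {"gripper": 0, "slide": [24, 22, -48], "rot": [0, 0, -2]},
  {"gripper": 0, "slide": [46, 41, -48], "rot": [0, 0, -3.5]},
])

```text
t: 11.8
tcp_pos: [0.5862, -0.16, 0.3312]
ee_rot: [-180.0, 0.1, 160.4]
wrist_force: [-0.2, 1.0, -1.0]
gripper_width: 0.0156
grasp_force: 50.0
```

```bash
python3 - <<'E'
from h import *
im=grab_frame("scene"); cv2.imwrite("pics/s3.png",cv2.resize(im[120:270,180:420],(720,450)))
k=get_calibration("wrist"); w=grab_frame("wrist"); cv2.imwrite("pics/w3.png",w)
s=get_state(); print(s["t"],s["tcp_pos"],s["ee_rot"],tool(np.array([.453,.128,.315])-s["tcp_pos"]))
for b in blobs(w,(22,120,80),(34,255,255),(200,0,460,400),300):
    pts=np.argwhere(b[2])[:,::-1]; r=cv2.minAreaRect(onz("wrist",pts,s["tcp_pos"][2]-.191,k)[:,:2].astype(np.float32)*1000); print("yellow",b[0],b[1],r)
E
```

```text
11.9 [ 0.58550815 -0.15567839  0.33029439] [ 1.79857369e+02 -1.28579871e-01  1.60763473e+02] [218.5 224.1  16.3]
yellow [323.1 215.7] 3147 ((576.1167602539062, -151.2070770263672), (57.15793991088867, 33.08381652832031), 70.90294647216797)
```

View pics/s3.png

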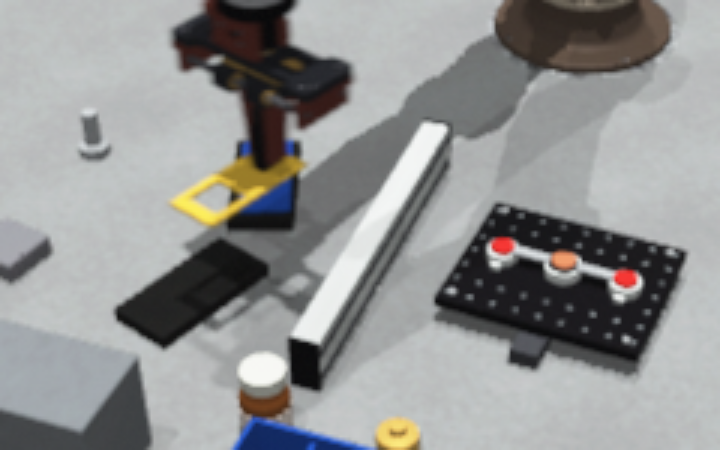

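The frame hangs level from the gripper, clear of its rest, and both caps are home. I'll carry it over the rail.

>>> play_rows([
  {"gripper": 0, "slide": [18, 19, 0], "rot": [0, 0, -1.5]},
  {"gripper": 0, "slide": [44, 45, 0], "rot": [0, 0, -3.5]},
  {"gripper": 0, "slide": [72, 74, 0], "rot": [0, 0, -5.5]},
  {"gripper": 0, "slide": [100, 103, 0], "rot": [0, 0, -7.5]},
  {"gripper": 0, "slide": [128, 131, 0], "rot": [0, 0, -9.5]},
])

```text
t: 12.4
tcp_pos: [0.5088, 0.0075, 0.3302]
ee_rot: [-180.0, -0.0, 170.0]
wrist_force: [-0.1, -0.4, -0.8]
gripper_width: 0.0159
grasp_force: 50.0
```

```bash
python3 - <<'E'
from h import *
s=get_state(); print(s["tcp_pos"],s["ee_rot"],tool(np.array([.453,.128,.29])-s["tcp_pos"]))
E
```

```text
[0.50884397 0.00753777 0.3302498 ] [-1.79999583e+02 -1.13718823e-03  1.70027420e+02] [ 75.9 109.   40.3]
```

>>> play_rows([
  {"gripper": 0, "slide": [22, 31, 0], "rot": [0, 0, -2]},
  {"gripper": 0, "slide": [44, 62, 4], "rot": [0, 0, -4]},
  {"gripper": 0, "slide": [62, 88, 12], "rot": [0, 0, -5.5]},
  {"gripper": 0, "slide": [70, 100, 22], "rot": [0, 0, -6.5]},
  {"gripper": 0, "slide": [73, 104, 30], "rot": [0, 0, -6.5]},
])

```text
t: 12.9
tcp_pos: [0.4556, 0.1224, 0.2996]
ee_rot: [180.0, -0.0, 176.6]
wrist_force: [-0.0, -0.9, -0.8]
gripper_width: 0.0162
grasp_force: 50.0
```

>>> play_rows([
  {"gripper": 0, "slide": [0, 0, 0], "rot": [0, 0, 0]},
  {"gripper": 0, "slide": [0, 0, 0], "rot": [0, 0, 0]},
  {"gripper": 0, "slide": [0, 0, 0], "rot": [0, 0, 0]},
  {"gripper": 0, "slide": [0, 0, 0], "rot": [0, 0, 0]},
  {"gripper": 0, "slide": [0, 0, 0], "rot": [0, 0, 0]},
])

```text
t: 13.4
tcp_pos: [0.4565, 0.1207, 0.3004]
ee_rot: [180.0, 0.0, 176.4]
wrist_force: [-0.2, 1.5, -1.0]
gripper_width: 0.016
grasp_force: 50.0
```

```bash
python3 - <<'E'
from h import *
im=grab_frame("top"); sc=grab_frame("scene"); s=get_state(); print(s["tcp_pos"],s["ee_rot"])
cv2.imwrite("pics/ts4.png",np.hstack([cv2.resize(im[180:280,220:340],(396,330),interpolation=2),cv2.resize(sc[160:260,320:440],(396,330),interpolation=2)]))
zt=s["tcp_pos"][2]-.191
print("z top plate",zt)
for c,i,roi in(("top",im,(220,170,340,290)),("scene",sc,(320,140,440,260))):
    for b in blobs(i,(22,120,80),(34,255,255),roi,40):
        pts=np.argwhere(b[2])[:,::-1]; print(c,b[0],b[1],cv2.minAreaRect(onz(c,pts,zt)[:,:2].astype(np.float32)*1000))
    for b in blobs(i,(5,60,90),(18,220,255),roi,10): print(c,"mirror",b[0],b[1],onz(c,b[0],.05)[0].round(4))
E
```

```text
[0.45633769 0.12103678 0.30031616] [1.79992187e+02 2.15424329e-02 1.76390521e+02]
z top plate 0.10931616405236383
top [288.8 212. ] 46 ((547.288330078125, 89.02713012695312), (12.421366691589355, 25.378799438476562), 88.80880737304688)
top mirror [262.5 214.3] 786 [0.5579 0.1604 0.05  ]
top mirror [231.3 232.5] 318 [0.5129 0.2412 0.05  ]
scene [368.3 187.2] 365 ((499.4502868652344, 117.89965057373047), (59.06180191040039, 131.49319458007812), 87.43245697021484)
scene mirror [367.4 206.2] 43 [0.5234 0.1246 0.05  ]
```

View pics/ts4.png

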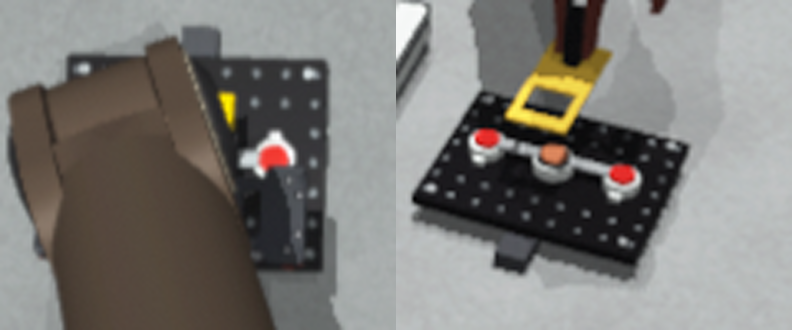

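The top camera is blocked by the arm. In the scene view (right half) the frame is level, the mirror is at (555,155) in the crop, and the window is a little off towards -y. I'll correct that and come down to about 20 mm above the mirror.

>>> play_rows([
  {"gripper": 0, "slide": [2, 3, 3], "rot": [0, 0, 0]},
  {"gripper": 0, "slide": [5, 7, 12], "rot": [0, 0, 0]},
  {"gripper": 0, "slide": [5, 7, 22], "rot": [0, 0, 0]},
  {"gripper": 0, "slide": [5, 7, 31], "rot": [0, 0, 0]},
  {"gripper": 0, "slide": [5, 7, 35], "rot": [0, 0, 0]},
])

```text
t: 14.0
tcp_pos: [0.4512, 0.1285, 0.2637]
ee_rot: [-179.9, -0.1, 176.4]
wrist_force: [-0.6, -0.0, -1.1]
gripper_width: 0.0154
grasp_force: 50.0
```

>>> play_rows([
  {"gripper": 0, "slide": [0, 0, 0], "rot": [0, 0, 0]},
  {"gripper": 0, "slide": [0, 0, 0], "rot": [0, 0, 0]},
  {"gripper": 0, "slide": [0, 0, 0], "rot": [0, 0, 0]},
  {"gripper": 0, "slide": [0, 0, 0], "rot": [0, 0, 0]},
  {"gripper": 0, "slide": [0, 0, 0], "rot": [0, 0, 0]},
])

```text
t: 14.5
tcp_pos: [0.4517, 0.1286, 0.2654]
ee_rot: [180.0, 0.0, 176.4]
wrist_force: [-0.4, 0.4, -1.0]
gripper_width: 0.0157
grasp_force: 50.0
```

```bash
python3 - <<'E'
from h import *
sc=grab_frame("scene"); k=get_calibration("wrist"); w=grab_frame("wrist"); s=get_state(); print(s["tcp_pos"],s["ee_rot"])
cv2.imwrite("pics/sw5.png",np.vstack([cv2.resize(sc[170:250,320:420],(500,400),interpolation=2)]))
zt=s["tcp_pos"][2]-.191
for b in blobs(sc,(22,120,80),(34,255,255),(320,140,440,260),40):
    pts=np.argwhere(b[2])[:,::-1]; (c,d,a)=cv2.minAreaRect(onz("scene",pts,zt)[:,:2].astype(np.float32)*1000); print("scene",b[0],b[1],c,d,a)
    print("mean-plate window edges")
for b in blobs(sc,(0,120,90),(18,255,255),(320,140,440,260),10): print("red/copper",b[0],b[1],onz("scene",b[0],.049)[0].round(4))
for b in blobs(w,(22,120,80),(34,255,255),(150,0,500,400),300):
    pts=np.argwhere(b[2])[:,::-1]; print("wrist",cv2.minAreaRect(onz("wrist",pts,zt,k)[:,:2].astype(np.float32)*1000))
for b in blobs(w,(0,150,90),(4,255,255),(0,0,640,400),60): print("wrist cap",b[0],b[1],onz("wrist",b[0],.048,k)[0].round(4))
E
```

```text
[0.45166454 0.12859555 0.26531831] [1.79989647e+02 1.96736555e-02 1.76419524e+02]
scene [370.8 195.9] 362 (494.5106506347656, 125.37372589111328) (60.60570526123047, 132.19691467285156) 87.69103240966797
mean-plate window edges
red/copper [347.2 201.2] 35 [0.52  0.06  0.049]
red/copper [366.4 208.3] 10 [0.5328 0.1243 0.049 ]
red/copper [388.2 212.2] 35 [0.5282 0.19   0.049 ]
wrist ((442.9019775390625, 128.93380737304688), (57.14236831665039, 33.07523727416992), 86.3935546875)
wrist cap [608.6 176.7] 1555 [0.4293 0.3934 0.048 ]
```

View pics/sw5.png

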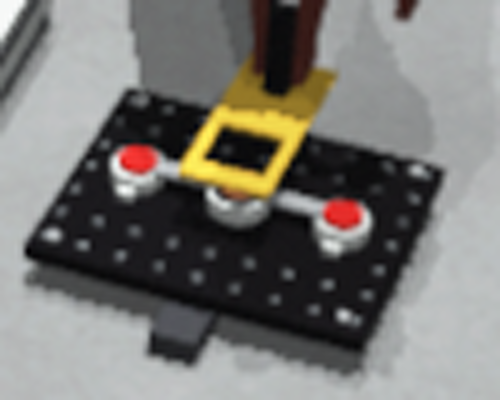

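The window reads (524.5, 123.9) mm against the cap midpoint at (524.1, 125.0) mm in the same camera. The wrist view agrees to within 2 mm and the yaw is square to within about 1°, so I'll descend the last 9 mm.

>>> play_rows([
  {"gripper": 0, "slide": [0, 0.5, 2], "rot": [0, 0, 0]},
  {"gripper": 0, "slide": [0, 0.5, 4], "rot": [0, 0, 0]},
  {"gripper": 0, "slide": [0, 0.5, 6], "rot": [0, 0, 0]},
  {"gripper": 0, "slide": [0, 0.5, 8], "rot": [0, 0, 0]},
  {"gripper": 0, "slide": [0, 0.5, 9], "rot": [0, 0, 0]},
])

```text
t: 15.1
tcp_pos: [0.4516, 0.1291, 0.2558]
ee_rot: [-180.0, -0.0, 176.4]
wrist_force: [0.1, -0.3, -1.2]
gripper_width: 0.0155
grasp_force: 50.0
```

>>> play_rows([
  {"gripper": 0, "slide": [0, 0, 0], "rot": [0, 0, 0]},
  {"gripper": 0, "slide": [0, 0, 0], "rot": [0, 0, 0]},
  {"gripper": 0, "slide": [0, 0, 0], "rot": [0, 0, 0]},
  {"gripper": 0, "slide": [0, 0, 0], "rot": [0, 0, 0]},
  {"gripper": 0, "slide": [0, 0, 0], "rot": [0, 0, 0]},
])

```text
t: 15.6
tcp_pos: [0.4517, 0.1291, 0.2562]
ee_rot: [180.0, 0.0, 176.4]
wrist_force: [0.0, 0.1, -0.6]
gripper_width: 0.0157
grasp_force: 50.0
```

```bash
python3 - <<'E'
from h import *
sc=grab_frame("scene"); s=get_state(); print(s["tcp_pos"],s["ee_rot"],s["wrist_force"],s["grasp_force"])
cv2.imwrite("pics/s6.png",cv2.resize(sc[170:250,320:420],(500,400),interpolation=2))
for b in blobs(sc,(22,120,80),(34,255,255),(320,140,440,260),40):
    pts=np.argwhere(b[2])[:,::-1]
    for z in (.061,.065,.069): print(z,cv2.minAreaRect(onz("scene",pts,z)[:,:2].astype(np.float32)*1000))
E
```

```text
[0.45165713 0.12913382 0.25621673] [1.79993788e+02 7.77838745e-03 1.76423152e+02] [ 0.46960404 -0.42404728 -0.57710244] 49.986984729766846
0.061 ((489.086181640625, 125.11685943603516), (60.507720947265625, 131.4815673828125), 88.22309112548828)
0.065 ((494.09722900390625, 126.28419494628906), (60.25522232055664, 130.9329376220703), 88.22309112548828)
0.069 ((499.10833740234375, 127.45152282714844), (60.00271987915039, 130.3842010498047), 88.22309112548828)
```

View pics/s6.png

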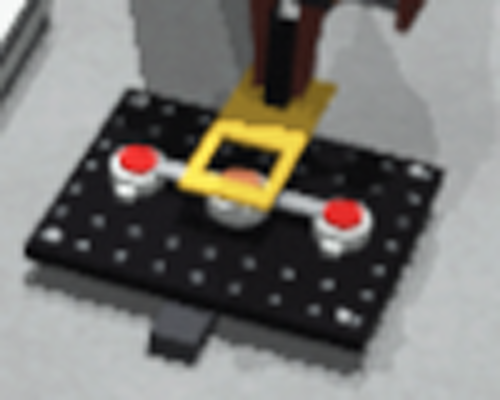

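The frame hovers level about 11 mm above the mirror with the window centred on it, and there is no contact force. I'm handing in.

```bash
python3 -c "
from workcell import *
print(sign_off())"
```

```text
the job is handed in; nothing more can be done
None
```

I handed the job in at about 15.7 s without a verdict returned: both caps are pressed to their stops, and the frame is held level and still about 11 mm above the mirror, its window within about 2 mm of the mirror's centre and its edges square to within about 2°.

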